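# Pin the sprung pressure arm of a sanding jig open

### The job

Take the red-knobbed pin from the stand, use it to swing the jig's green sprung arm away from its rubber-faced stop until the arm is past the yellow-ringed hole, and put the pin into that hole, all the way down, so that it holds the arm open. Then let go.

Things in the scene. Friction and masses are not known exactly. Their poses are not given: they have to be found in the camera images.
- red_pin: Steel pin, red knob, hanging upright by its knob in a plywood stand (top at z = 100 mm, 3 holes 75 mm apart, any of them) beside pins with like knobs, black and blue, too short for the job. Shank 14 mm across, 76 mm long, lowest 10 mm tapering to 8 mm; above it the knob, a cylinder 30 mm across, 34 mm tall. 120 g. Origin: centre of the tip (lower end); z up to the knob.
- park_hole (a point): Mouth centre of the yellow-ringed hole in the top of the fixed aluminium jig block (240 x 220 mm, 44 mm high, any place and yaw). 18 mm across, 3 mm chamfer, 38 mm deep with a floor (a seated pin's tip is 38 mm below this point). x, y: the block's axes, z up. In this frame the arm's pivot is at (98, -49) mm; the arm's stop, 40 x 22 mm, 34 mm high, is centred at (-47, -97) mm.
- pivot (a point): Point on the arm's vertical pivot axis, level with the block's top, 110 mm from the hole; axes as park_hole. The green arm is a bar 16 mm wide, reaching 155 mm from here, underside 12 mm and top 32 mm above the block; the pivot boss and brass nut, 34 mm across, rise to 48 mm. A rubber pad 25 mm thick is on its -y side, 132 to 158 mm from here.
- press_arm (a joint): Arm angle, rad. At 0 the pad is at the stop and the arm points along the block's -x; it grows clockwise seen from above, towards +y, over the hole and beyond (limit 1.0). A spring returns it to 0: 1.3 N starts it, 3 N at 0.6 (110 mm out). Pushed on its -y side by the pin's shank it stands at about 0.6 when the pin is over the hole, and about 0.55 leaning on the seated pin.
Not all that is in view belongs to the job. What is shaped like the red_pin but pink or turquoise is not meant.

How it is judged:
By the outcome, as a careful person would: the job done as asked, in the order asked, and still so for the second after the job is handed in, with the robot touching nothing.
It also fails if it takes over 37 s, if anything falls off the work surface, if the arm or the gripper's body presses on something with over 40 N, if the wrist force passes 120 N, or if a joint passes its speed limit or range.

### The arm

A 7-joint arm with a two-finger parallel gripper is mounted at the origin on the work surface. World frame = base frame: x ahead of the robot, y to its left, z up, the work surface at z = 0. Lengths are in m, angles in rad, forces in N, time in s.
With the tool pointing down it reaches from about 0.4 to 0.85 m from the base axis. Payload 10.4 kg.
Tool frame: the origin (TCP) lies midway between the tips of the shut fingers; the grasp point (between the pads) lies 19 mm behind it; z points along the fingers, y is the line along which they close (so a half turn about z gives the same grasp; the last joint's range is limited). The gripper opens to 85 mm and grips with 20 to 120 N. Pads are 22 mm wide; open, the fingers measure 114 mm over their backs; the gripper's body (76 mm by 85 mm) begins 54 mm behind the grasp point. The pads swing forward as they close: fully open they stand 13 mm farther back than shut.
Start: joints at [1.121, 0.332, -0.065, 1.46, 0.022, 1.35, -0.088], TCP at [0.259, -0.569, 0.231] pointing down, gripper open.
Joint ranges: [-2.6, 2.6], [-0.5, 2.12], [-1.47, 1.34], [0.16, 2.42], [-1.27, 4.41], [0.06, 2.06], [-2.6, 2.6]. Speed limits (rad/s): [2.22, 2.22, 2.79, 2.79, 3.14, 3.14, 3.14].

### API

Orientations are given as a rotation vector (axis times angle).
In Python, from workcell import get_state, eyes, job gives the robot as it stands. The module is installed in compiled form; this text tells all that it offers.
- The arm moves only by the tool step_arm, never from a script. Its argument "series" is one flat list of numbers, 5 for each row, row after row: the shift along the tool's x, y, z in units of 40 mm (1.0 is 40 mm), then the turn about the tool's z in units of 8 degrees (1.0 is 8 degrees), then the opening, from 0 (shut) to 1 (fully open). In form: [tx, ty, tz, turn, claw, tx, ty, tz, turn, claw, ...]. A call has 1 to 8 rows; each row is the pose to reach, as a shift and turn from the pose commanded when the call began, along the tool's axes at that moment; what a row does not reach only later rows make up. A row lasts 1/10 s, in which the tool goes at most 50 mm and 8.59 degrees, less where a joint would pass 70% of its speed; a pose out of reach is approached as far as the arm can. A call with a gripper value outside its range is refused whole. The fingers move at their own pace and stop on an object; the grip force is fixed at half the most. Time passes only in rows, so rows that repeat a pose let the fingers close. It gives the time, the measured TCP pose, the force, the opening and the grip force at its end, in the units of the state.
- get_state(): the state, without advancing time (a new reading comes with each control period).
- eyes.snapshot(name): name is "scene" or "top"; returns a dict with "image" (400x640x3 uint8, red, green, blue), "vertical_fov" (degrees; the focal length in pixels is half the picture's height over the tangent of half this angle, whatever the lens; pixels are square), "cx", "cy" (the principal point, pixels), "view" (4x4, takes a point from world to camera coordinates). Camera axes: x right, y down, z forward; pixel columns grow to the right and rows downward; lengths in m; the calibration is good to about 2 mm. A picture is of the moment at which its call begins. There is no depth.
- job.sign_off(): hands the job in; it is judged then, once.
Trained networks look in the newest picture that a camera, given by its name, has taken for a name from the list of things; names that differ only in an ending like _2 or _b are one class to them, and where a whole thing is asked for, a point or a joint stands for the part that bears it (a point fixed in the world has none). Each returns a list of dicts, best first, with "confidence" (0 to 1); they miss things now and then, are a little off and sometimes report something else, mostly with a low value. They report only what shows in the picture. A call takes as long as a camera call. They do not tell look-alikes from the thing itself.
- eyes.regions_of(camera, target): "region" (400x640 bool, what is visible of it) and "bbox" ([left, top, right, bottom] in pixels, round what is visible of it).
The state is a dict: "time": time; "joint_positions": joint angles; "qvel": joint speeds; "joint_efforts": joint torques, N m; "ee_pos": TCP position; "tool_rot": TCP orientation; "force": force on the tool from outside, world axes, zero at the start; "torque": the same for the moment, N m; "opening": opening from 0.0 (shut) to 1.0 (fully open); "gripper_force": force on a finger pad.
Only numpy, scipy, OpenCV 4.12 (cv2) and the standard library are available. Lean on these libraries where they do the work, as an engineer would, in place of code of your own. Each camera call takes 0.05 s, during which the arm holds its last target. There are 200 camera calls.

## Working session

There is one attempt and no reset: what is moved stays moved. The work goes in short steps, Python scripts to look and compute and a tool call to move; the robot and the scene stay as the last step left them, time stands still between calls to the robot, and variables do not carry over. Pictures are saved under pics/ and viewed, at most 10 in all, crops included, and the job is handed in when it is done.

Besides the shell and the picture viewer there is one more tool, called after "Call:" as a command line: name --argument value ..., lists and objects as JSON in quotes. step_arm: Moves the arm, as the interface text tells. Its arguments: {"type":"object","properties":{"series":{"type":"array","items":{"type":"number"}}},"required":["series"]}

```bash
mkdir -p pics
cat > h.py <<'E'
import numpy as np, cv2
from scipy.spatial.transform import Rotation as R
from workcell import get_state, eyes, job
def snap(c,f=None):
    s=eyes.snapshot(c)
    if f: cv2.imwrite('pics/'+f,s['image'][:,:,::-1])
    return s
def K(s):
    f=200/np.tan(np.radians(s['vertical_fov'])/2); return f,s['cx'],s['cy']
def ray(s,u,v):
    f,cx,cy=K(s); V=np.array(s['view']); d=V[:3,:3].T@np.array([(u-cx)/f,(v-cy)/f,1]); return -V[:3,:3].T@V[:3,3],d
def at_z(s,u,v,z):
    o,d=ray(s,u,v); return o+d*(z-o[2])/d[2]
def proj(s,p):
    f,cx,cy=K(s); V=np.array(s['view']); c=V[:3,:3]@np.array(p)+V[:3,3]; return np.array([cx+f*c[0]/c[2],cy+f*c[1]/c[2]])
E
python3 - <<'E'
from h import *
for c in('top','scene'):
    s=snap(c,c+'.png'); print(c,s['vertical_fov'],s['cx'],s['cy'],np.round(s['view'],3).tolist())
    for t in('red_pin','park_hole','pivot','press_arm'):
        try:
            for r in eyes.regions_of(c,t): print(t,round(r['confidence'],2),r['bbox'],r['region'].sum())
        except Exception as e: print(t,e)
st=get_state();print(st['ee_pos'],st['tool_rot'],R.from_rotvec(st['tool_rot']).as_matrix().round(3).tolist(),st['time'])
E
```

```text
top 48.955804573177616 326.1008141268926 200.15715492247062 [[-0.02, -1.0, -0.01, -0.014], [-0.992, 0.021, -0.124, 0.528], [0.125, 0.007, -0.992, 0.792], [0.0, 0.0, 0.0, 1.0]]
red_pin 0.9 [409.3, 101.2, 433.0, 127.6] 375
red_pin 0.88 [436.7, 254.2, 466.6, 277.5] 370
red_pin 0.62 [453.3, 171.9, 476.3, 194.4] 385
park_hole 0.65 [174.5, 124.3, 317.0, 276.7] 15156
pivot 0.71 [171.7, 125.4, 319.8, 275.6] 15459
press_arm 0.96 [234.9, 144.9, 283.9, 238.6] 1375
press_arm 0.61 [453.7, 175.1, 476.0, 194.3] 329
scene 52.636220978915176 320.68836005263336 200.19748716045933 [[-0.245, 0.97, -0.008, 0.177], [0.694, 0.169, -0.7, -0.328], [-0.678, -0.177, -0.714, 1.179], [0.0, 0.0, 0.0, 1.0]]
red_pin 0.76 [205.1, 210.9, 228.4, 258.9] 589
red_pin 0.63 [244.2, 115.7, 259.3, 162.1] 403
red_pin 0.54 [201.4, 145.6, 224.4, 196.1] 382
park_hole 0.69 [203.1, 146.4, 223.9, 194.2] 323
park_hole 0.6 [352.9, 172.2, 486.1, 285.9] 13221
pivot 0.92 [353.0, 170.7, 489.7, 288.9] 13515
pivot 0.67 [200.9, 146.6, 223.9, 198.3] 364
press_arm 0.58 [376.1, 175.6, 413.0, 253.9] 1303
[ 0.25876039 -0.56892369  0.23130564] [3.07032454e+00 6.65361096e-01 7.21337283e-05] [[0.91, 0.414, 0.0], [0.414, -0.91, 0.0], [0.0, 0.0, -1.0]] 0.5
```

View pics/top.png

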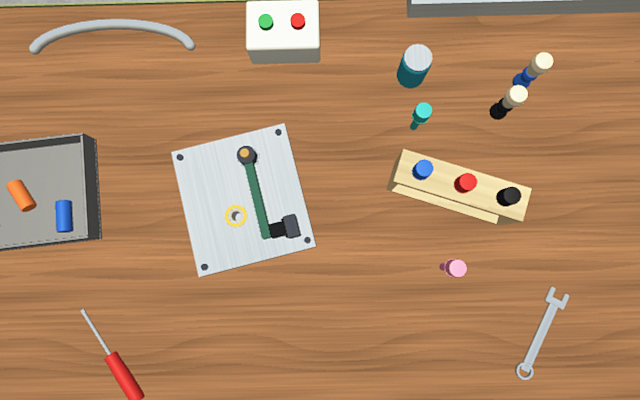

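View pics/scene.png

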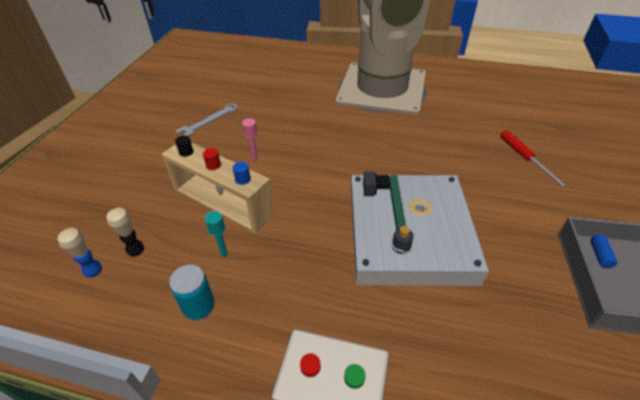

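The top view shows the stand with blue (423,169), red (467,182) and black (510,196) knobs. The jig's yellow ring is at (236,216), the nut at (247,155), and the arm end with pad and stop at about (280,228).

Could be taken for red_pin:
- pink pin (456,268)
- turquoise pin (422,112)
- blue knob (423,169)
- black knob (510,196)
- red button (298,20)
- screwdriver (123,375)

By the description I choose the red knob in the stand at (467,182).

Run:
```python
from h import *
from scipy.optimize import least_squares
S={c:snap(c) for c in('top','scene')}
im=S['top']['image']; cv2.imwrite('pics/crop.png',cv2.resize(im[90:290,160:560],(800,400),interpolation=cv2.INTER_CUBIC)[:,:,::-1])
def comp(c,mask,near):
    n,l,st,ce=cv2.connectedComponentsWithStats(mask.astype(np.uint8),connectivity=8)
    ok=[i for i in range(1,n) if st[i,4]>8]; i=min(ok,key=lambda i:np.hypot(*(ce[i]-near))); x,y,w,h,a=st[i]
    return ce[i],(x+w/2-.5,y+h/2-.5),a,(l==i)
def hsv(c): return cv2.cvtColor(S[c]['image'],cv2.COLOR_RGB2HSV).astype(int)
for c,knobs,ring in(('top',dict(red=(467,182),blue=(423,169)),(236,216)),('scene',dict(red=(211,158),blue=(241,173)),(420,207))):
    H=hsv(c); h,s,v=H[...,0],H[...,1],H[...,2]
    m={'red':((h<6)|(h>174))&(s>150)&(v>60),'blue':(abs(h-109)<10)&(s>130)&(v>60)}
    for k,p in knobs.items():
        ce,bb,a,_=comp(c,m[k],p)
        # fit knob silhouette: bbox of projected cylinder z 100..134
        _,_,_,M=comp(c,m[k],p); ys,xs=np.nonzero(M); B=np.array([xs.min()-.5,ys.min()-.5,xs.max()+.5,ys.max()+.5])
        t=np.linspace(0,2*np.pi,60)
        def res(q):
            P=np.array([proj(S[c],(q[0]+.015*np.cos(a),q[1]+.015*np.sin(a),z)) for z in(.1,.134) for a in t]); 
            return np.r_[P.min(0),P.max(0)]-B
        q0=at_z(S[c],*ce,.117)[:2]; r=least_squares(res,q0); print(c,k,ce,a,q0.round(4),r.x.round(4),r.fun.round(1))
    ce,bb,a,M=comp(c,(abs(h-26)<8)&(s>120)&(v>120),ring)
    ys,xs=np.nonzero(M); hull=cv2.convexHull(np.c_[xs,ys].astype(np.float32)); e=cv2.fitEllipse(hull); mo=cv2.moments(hull)
    c2=(mo['m10']/mo['m00'],mo['m01']/mo['m00'])
    print(c,'ring',ce,c2,e,a,at_z(S[c],*c2,.044).round(4))
    r=eyes.regions_of(c,'pivot'); r=max(r,key=lambda r:r['region'].sum())
    cn,_=cv2.findContours(r['region'].astype(np.uint8),0,2); cn=max(cn,key=cv2.contourArea)
    qd=cv2.boxPoints(cv2.minAreaRect(cn)); print('quad',[at_z(S[c],*p,.044)[:2].round(4).tolist() for p in qd])
s=S['top']
for n,p,z in(('nut',(247,155),.09),('scr1',(180,157),.044),('scr2',(278,132),.044),('scr3',(308,240),.044),('scr4',(204,267),.044)): print(n,at_z(s,*p,z).round(4))
```

```text
top red [465.06606607 182.64864865] 333 [ 0.5414 -0.2606] [ 0.5413 -0.26  ] [-0.5 -0.4  0.5  0.4]
top blue [422.25167785 169.22147651] 298 [ 0.566  -0.1896] [ 0.5652 -0.1887] [-0.4 -0.6  0.4  0.6]
top ring [235.16891892 215.37837838] (235.22156280909988, 215.37091988130564) ((235.3105010986328, 215.37713623046875), (20.65862464904785, 21.374422073364258), 40.57562255859375) 148 [0.501  0.1435 0.044 ]
quad [[0.6237, 0.2722], [0.6762, 0.048], [0.4382, -0.0075], [0.3889, 0.209]]
scene red [211.40221402 158.22878229] 271 [ 0.5382 -0.2623] [ 0.5389 -0.2624] [-1.2 -0.9  1.2  0.8]
scene blue [241.08571429 172.425     ] 280 [ 0.5631 -0.1912] [ 0.5631 -0.191 ] [-1.  -1.4  1.1  1.2]
scene ring [419.93 206.8 ] (419.93443917851494, 206.62638230647707) ((419.95941162109375, 206.68272399902344), (13.891050338745117, 20.482925415039062), 101.8842544555664) 100 [0.5001 0.1423 0.044 ]
quad [[0.4325, -0.0069], [0.3651, 0.2714], [0.6523, 0.262], [0.7053, 0.0469]]
nut [0.6036 0.1133 0.09  ]
scr1 [0.6134 0.2483 0.044 ]
scr2 [0.6575 0.0634 0.044 ]
scr3 [0.4529 0.0096 0.044 ]
scr4 [0.4077 0.1999 0.044 ]
```

View pics/crop.png

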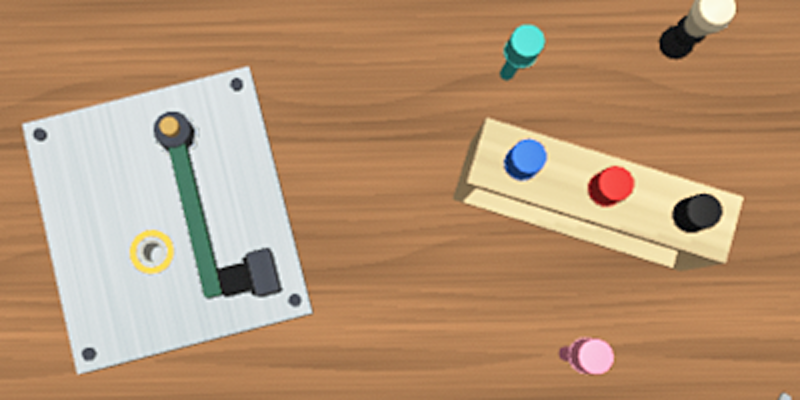

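The crop confirms the red knob in the stand's middle hole, with blue and black on either side; pink and turquoise are outside the stand. Now I move above it with the fingers closing across the stand.

Call:
step_arm --series '[9.58,-4.1,0,-5.8,0.8,9.58,-4.1,0,-5.8,0.8,9.58,-4.1,0,-5.8,0.8,9.58,-4.1,0,-5.8,0.8,9.58,-4.1,0,-5.8,0.8,9.58,-4.1,0,-5.8,0.8,9.58,-4.1,0,-5.8,0.8,9.58,-4.1,0,-5.8,0.8]'

```text
time: 1.5
ee_pos: [0.5294, -0.272, 0.2316]
tool_rot: [2.56, 1.82, 0.0]
force: [0.7, -0.3, -0.0]
opening: 0.798
gripper_force: 0.0
```

Call:
step_arm --series '[0,0,0,0,0.8]'

```text
time: 1.6
ee_pos: [0.533, -0.2655, 0.2315]
tool_rot: [-2.549, -1.834, -0.006]
force: [-0.6, 0.6, 0.6]
opening: 0.798
gripper_force: 0.0
```

```bash
cat >> h.py <<'E'
def to(xyz,yaw_y=None):
    st=get_state(); Rm=R.from_rotvec(st['tool_rot']).as_matrix(); d=Rm.T@(np.array(xyz)-st['ee_pos'])/.04
    a=np.degrees(np.arctan2(Rm[1,1],Rm[0,1])); t=0 if yaw_y is None else -((yaw_y-a+180)%360-180)/8
    print('t',st['time'],'pos',np.round(st['ee_pos'],4),'yaw_y',round(a,1),'z',Rm[:,2].round(3),'q',np.round(st['joint_positions'],2),'F',np.round(st['force'],1),'op',round(st['opening'],3),'| units',d.round(3),round(t,2))
E
python3 -c "
from h import *
to((.540,-.261,.101),-19)"
```

```text
t 1.6 pos [ 0.533  -0.2655  0.2315] yaw_y -18.5 z [ 0.002  0.003 -1.   ] q [ 0.71  0.29 -0.4   1.53  0.11  1.34 -0.02] F [-0.6  0.6  0.6] op 0.798 | units [0.151 0.127 3.263] 0.06
```

Call:
step_arm --series '[0.1,0.1,1.2,0,0.8,0.1,0.1,1.2,0,0.8,0.1,0.1,1.2,0,0.8,0.1,0.1,1.2,0,0.8]'

```text
time: 2.0
ee_pos: [0.5338, -0.2718, 0.1853]
tool_rot: [2.559, 1.819, 0.001]
force: [0.0, -1.1, 0.3]
opening: 0.8
gripper_force: 0.0
```

```bash
python3 -c "
from h import *
to((.540,-.261,.101),-19)"
```

```text
t 2.0 pos [ 0.5338 -0.2718  0.1853] yaw_y -19.2 z [ 0.002 -0.001 -1.   ] q [ 0.71  0.33 -0.39  1.58  0.13  1.25 -0.03] F [ 0.  -1.1  0.3] op 0.8 | units [0.307 0.053 2.108] -0.02
```

Call:
step_arm --series '[0.31,0.05,0.7,0,0.8,0.31,0.05,1.4,0,0.8,0.31,0.05,1.8,0,0.8,0.31,0.05,2.1,0,0.8,0.31,0.05,2.1,0,0.8,0.31,0.05,2.1,0,0.8]'

```text
time: 2.6
ee_pos: [0.5399, -0.2605, 0.1004]
tool_rot: [2.559, 1.82, 0.001]
force: [1.3, 0.6, -0.1]
opening: 0.797
gripper_force: 0.0
```

```bash
python3 -c "
from h import *
to((.540,-.261,.101),-19)
a=snap('top')['image'][120:240,360:560];b=snap('scene')['image'][90:210,130:330]
cv2.imwrite('pics/g.png',cv2.resize(np.hstack([a,b]),(800,240),interpolation=cv2.INTER_CUBIC)[:,:,::-1])"
```

```text
t 2.6 pos [ 0.5399 -0.2605  0.1004] yaw_y -19.2 z [ 0.001 -0.001 -1.   ] q [ 0.68  0.41 -0.38  1.67  0.17  1.1  -0.08] F [ 1.3  0.6 -0.1] op 0.797 | units [-0.012  0.007 -0.014] -0.02
```

View pics/g.png

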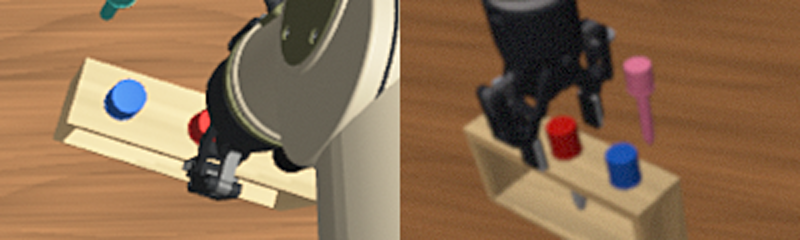

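The red knob at crop pixel (563,137) sits between the two open fingers. Closing.

Call:
step_arm --series '[0,0,0,0,0,0,0,0,0,0,0,0,0,0,0,0,0,0,0,0,0,0,0,0,0,0,0,0,0,0,0,0,0,0,0]'

```text
time: 3.4
ee_pos: [0.5398, -0.2601, 0.1]
tool_rot: [2.559, 1.82, 0.001]
force: [-0.3, -0.6, 5.4]
opening: 0.336
gripper_force: 59.3
```

```bash
python3 -c "
from h import *
print(get_state()['gripper_force']);to((.540,-.261,.2),-19)"
```

```text
59.313044347800314
t 3.4 pos [ 0.5398 -0.2601  0.1   ] yaw_y -19.1 z [ 0.001 -0.001 -1.   ] q [ 0.68  0.41 -0.39  1.67  0.17  1.1  -0.08] F [-0.3 -0.6  5.4] op 0.336 | units [-0.021  0.016 -2.501] -0.02
```

Call:
step_arm --series '[0,0,-0.5,0,0,0,0,-1.2,0,0,0,0,-2.0,0,0,0,0,-2.7,0,0,0,0,-2.7,0,0,0,0,-2.7,0,0]'

```text
time: 4.0
ee_pos: [0.5393, -0.26, 0.2072]
tool_rot: [2.56, 1.821, -0.0]
force: [-0.4, -0.1, -1.3]
opening: 0.334
gripper_force: 60.9
```

```bash
python3 -c "
from h import *
c,s=np.cos(np.radians(13.7)),np.sin(np.radians(13.7))
h=np.array([.5008,.143]);p=h+0*np.array([c,s])-.085*np.array([-s,c]);print(p)
to((*p,.205),-76.3)
for cc in('scene','top'):
  b=snap(cc,'lift_%s.png'%cc)
"
```

```text
[0.52093124 0.06041832]
t 4.0 pos [ 0.5393 -0.26    0.2072] yaw_y -19.2 z [ 0. -0. -1.] q [ 0.7   0.32 -0.4   1.55  0.13  1.3  -0.05] F [-0.4 -0.1 -1.3] op 0.334 | units [ 7.415 -3.062  0.052] 7.14
```

View pics/lift_scene.png

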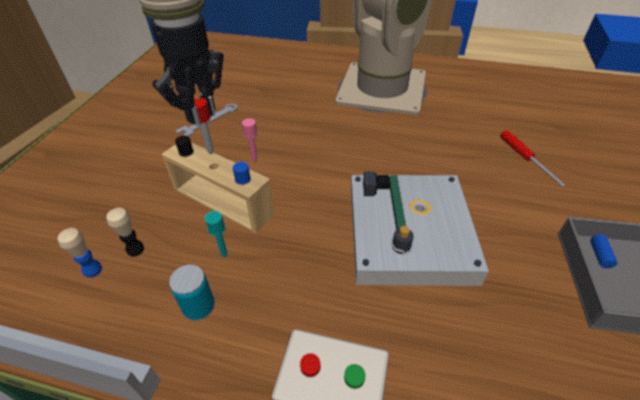

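The pin hangs upright in the grip, with its knob at (202,110) and tip at (211,152). Next I go beside the arm, on its -y side.

Call:
step_arm --series '[0,0,-0.5,0,0,7.4,-3.06,-0.5,7.1,0,7.4,-3.06,-0.5,7.1,0,7.4,-3.06,-0.5,7.1,0,7.4,-3.06,-0.5,7.1,0,7.4,-3.06,-0.5,7.1,0,7.4,-3.06,-0.5,7.1,0,7.4,-3.06,-0.5,7.1,0]'

```text
time: 4.9
ee_pos: [0.5198, 0.0621, 0.2261]
tool_rot: [-3.118, -0.379, 0.003]
force: [1.7, -0.2, -0.5]
opening: 0.333
gripper_force: 60.9
```

Call:
step_arm --series '[0,0,0,0,0,0,0,0,0,0]'

```text
time: 5.1
ee_pos: [0.5202, 0.0603, 0.2262]
tool_rot: [3.117, 0.39, -0.003]
force: [0.2, -0.8, -1.2]
opening: 0.334
gripper_force: 60.9
```

```bash
python3 -c "
from h import *
to((.5209,.0604,.126),-76.3)
snap('scene','j1.png')
"
```

```text
t 5.1 pos [0.5202 0.0603 0.2262] yaw_y -75.7 z [-0.002 -0.    -1.   ] q [ 0.28  0.15 -0.53  1.71  0.08  1.3  -1.59] F [ 0.2 -0.8 -1.2] op 0.334 | units [2.100e-02 2.000e-03 2.505e+00] 0.07
```

View pics/j1.png

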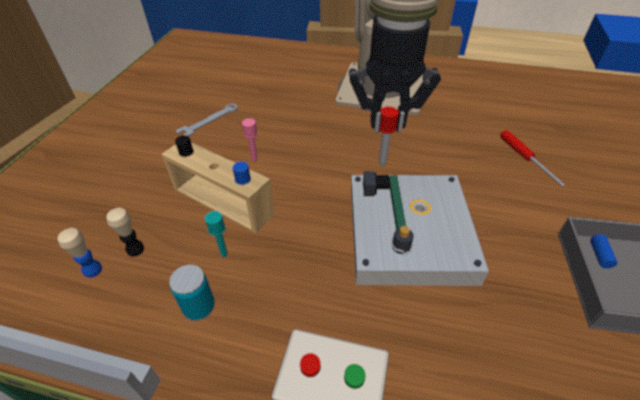

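```bash
python3 -c "
from h import *
s=snap('scene')
for z in(.15,.226,.26): print(z,proj(s,(.5202,.0603,z)))
print('below',proj(s,(.521,.0604,.05)), proj(s,(.6076,.1186,.092)))
im=s['image'];print([ (v,[tuple(im[v,u]) for u in range(378,396,2)]) for v in (158,162,164,166)])
"
```

```text
0.15 [381.71132686 164.98698254]
0.226 [386.38526151 129.1778121 ]
0.26 [388.73687344 111.16102781]
below [376.54111553 204.81332239] [405.41058769 229.55130599]
[(158, [(np.uint8(109), np.uint8(86), np.uint8(76)), (np.uint8(97), np.uint8(97), np.uint8(94)), (np.uint8(105), np.uint8(105), np.uint8(105)), (np.uint8(98), np.uint8(97), np.uint8(98)), (np.uint8(115), np.uint8(89), np.uint8(73)), (np.uint8(133), np.uint8(87), np.uint8(52)), (np.uint8(132), np.uint8(87), np.uint8(53)), (np.uint8(135), np.uint8(89), np.uint8(55)), (np.uint8(137), np.uint8(92), np.uint8(59))]), (162, [(np.uint8(116), np.uint8(87), np.uint8(68)), (np.uint8(99), np.uint8(94), np.uint8(92)), (np.uint8(106), np.uint8(106), np.uint8(108)), (np.uint8(104), np.uint8(90), np.uint8(87)), (np.uint8(132), np.uint8(91), np.uint8(61)), (np.uint8(140), np.uint8(91), np.uint8(58)), (np.uint8(138), np.uint8(92), np.uint8(56)), (np.uint8(137), np.uint8(90), np.uint8(52)), (np.uint8(139), np.uint8(93), np.uint8(58))]), (164, [(np.uint8(128), np.uint8(85), np.uint8(58)), (np.uint8(99), np.uint8(89), np.uint8(83)), (np.uint8(101), np.uint8(97), np.uint8(96)), (np.uint8(116), np.uint8(88), np.uint8(68)), (np.uint8(136), np.uint8(91), np.uint8(53)), (np.uint8(129), np.uint8(83), np.uint8(47)), (np.uint8(133), np.uint8(86), np.uint8(48)), (np.uint8(135), np.uint8(89), np.uint8(55)), (np.uint8(135), np.uint8(90), np.uint8(55))]), (166, [(np.uint8(137), np.uint8(89), np.uint8(54)), (np.uint8(124), np.uint8(84), np.uint8(61)), (np.uint8(117), np.uint8(86), np.uint8(63)), (np.uint8(134), np.uint8(90), np.uint8(53)), (np.uint8(139), np.uint8(92), np.uint8(55)), (np.uint8(134), np.uint8(90), np.uint8(55)), (np.uint8(137), np.uint8(93), np.uint8(57)), (np.uint8(137), np.uint8(89), np.uint8(53)), (np.uint8(138), np.uint8(92), np.uint8(55))])]
```

Call:
step_arm --series '[0.02,0,0.8,0,0,0.02,0,1.6,0,0,0.02,0,2.1,0,0,0.02,0,2.4,0,0,0.02,0,2.52,0,0,0.02,0,2.52,0,0]'

```text
time: 5.8
ee_pos: [0.5217, 0.0593, 0.1264]
tool_rot: [3.118, 0.384, -0.0]
force: [0.5, 0.9, -0.1]
opening: 0.338
gripper_force: 60.9
```

```bash
python3 -c "
from h import *
to((.5008,.143,.125),-76.3)
a=snap('scene')['image'][90:290,300:500];b=snap('top')['image'][100:300,160:360]
cv2.imwrite('pics/j2.png',cv2.resize(np.hstack([a,b]),(800,400),interpolation=cv2.INTER_CUBIC)[:,:,::-1])
"
```

```text
t 5.8 pos [0.5217 0.0593 0.1264] yaw_y -75.9 z [-0. -0. -1.] q [ 0.26  0.24 -0.52  1.83  0.14  1.1  -1.63] F [ 0.5  0.9 -0.1] op 0.338 | units [ 0.    -2.156  0.036] 0.04
```

View pics/j2.png

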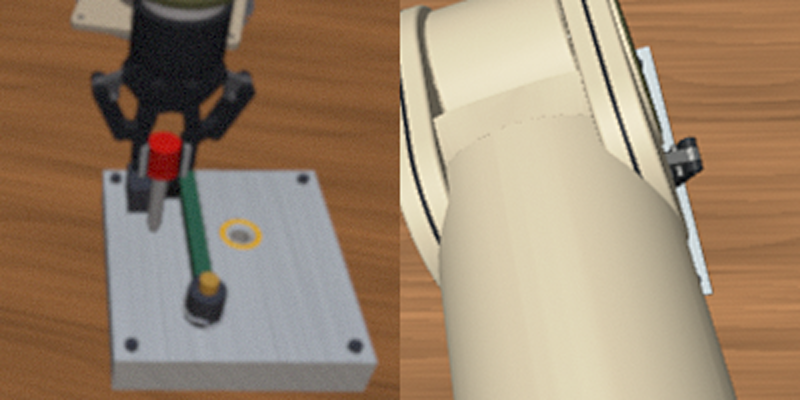

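Crop: the pin's tip at (155,228) is on the -y side of the green arm, just above the block and clear of the stop. Swinging the arm to the hole.

Call:
step_arm --series '[0,-0.3,0.04,0,0,0,-0.6,0.04,0,0,0,-0.9,0.04,0,0,0,-1.2,0.04,0,0,0,-1.5,0.04,0,0,0,-1.8,0.04,0,0,0,-2.05,0.04,0,0,0,-2.16,0.04,0,0]'

```text
time: 6.7
ee_pos: [0.5, 0.1448, 0.1248]
tool_rot: [3.118, 0.387, -0.001]
force: [1.0, -3.3, -0.2]
opening: 0.334
gripper_force: 61.0
```

Call:
step_arm --series '[0,0,0,0,0,0,0,0,0,0]'

```text
time: 6.9
ee_pos: [0.5, 0.1435, 0.1247]
tool_rot: [3.118, 0.385, -0.002]
force: [-2.4, -2.7, 1.9]
opening: 0.334
gripper_force: 61.1
```

```bash
python3 -c "
from h import *
to((.5006,.143,.082),-76.3)
s=snap('scene');a=s['image'][120:290,330:500]
print(proj(s,(.5006,.143,.044)),proj(s,(*get_state()['ee_pos'][:2],.049)))
cv2.imwrite('pics/j3.png',cv2.resize(a,(600,600),interpolation=cv2.INTER_CUBIC)[:,:,::-1])
"
```

```text
t 6.9 pos [0.5    0.1435 0.1247] yaw_y -75.9 z [-0.001 -0.    -1.   ] q [ 0.15  0.25 -0.58  1.84  0.15  1.1  -1.81] F [-2.4 -2.7  1.9] op 0.334 | units [0.012 0.017 1.067] 0.05
[420.26226962 206.86391953] [420.93311736 204.92123524]
```

View pics/j3.png

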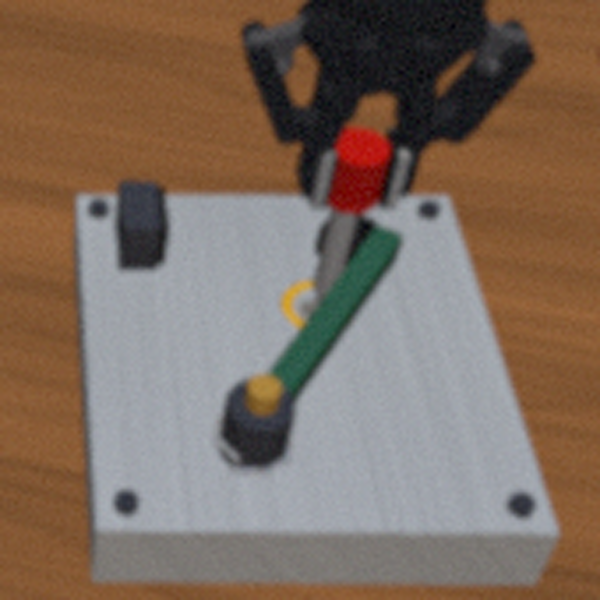

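The arm is open past the ring (300,303), with the pin leaning on it and its tip over the hole. Lowering gently.

Call:
step_arm --series '[0.01,0.02,0.1,0,0,0.01,0.02,0.2,0,0,0.01,0.02,0.3,0,0,0.01,0.02,0.4,0,0,0.01,0.02,0.4,0,0]'

```text
time: 7.45
ee_pos: [0.5009, 0.1427, 0.1081]
tool_rot: [3.118, 0.385, -0.001]
force: [-0.7, -3.5, -2.6]
opening: 0.338
gripper_force: 61.0
```

The tip is 12 mm into the hole with no resistance.

Call:
step_arm --series '[0,0,0.15,0,0,0,0,0.3,0,0,0,0,0.42,0,0,0,0,0.52,0,0,0,0,0.59,0,0,0,0,0.59,0,0]'

```text
time: 8.05
ee_pos: [0.5009, 0.1429, 0.0847]
tool_rot: [3.118, 0.385, -0.001]
force: [-0.1, -2.9, -3.3]
opening: 0.333
gripper_force: 60.9
```

```bash
python3 -c "
from h import *
to((.5006,.143,.082),-76.3)"
```

```text
t 8.05 pos [0.5009 0.1429 0.0847] yaw_y -75.9 z [-0.001 -0.    -1.   ] q [ 0.14  0.3  -0.57  1.88  0.18  1.02 -1.83] F [-0.1 -2.9 -3.3] op 0.333 | units [-0.007 -0.005  0.068] 0.05
```

Call:
step_arm --series '[0,0,0.04,0,0,0,0,0.07,0,0,0,0,0.07,0,0]'

```text
time: 8.35
ee_pos: [0.5013, 0.143, 0.0825]
tool_rot: [3.118, 0.385, 0.0]
force: [-1.3, -3.0, -0.4]
opening: 0.334
gripper_force: 61.1
```

Call:
step_arm --series '[0,0,0.03,0,0,0,0,0.03,0,0]'

```text
time: 8.55
ee_pos: [0.5015, 0.1431, 0.0818]
tool_rot: [3.118, 0.385, 0.001]
force: [-2.1, -3.5, 4.8]
opening: 0.335
gripper_force: 62.0
```

Call:
step_arm --series '[0,0,0.03,0,0,0,0,0.03,0,0]'

```text
time: 8.75
ee_pos: [0.5021, 0.1433, 0.0817]
tool_rot: [3.118, 0.385, 0.003]
force: [-3.8, -3.9, 15.3]
opening: 0.331
gripper_force: 63.0
```

The tip is on the floor: 15 N and no further travel. Releasing.

Call:
step_arm --series '[0,0,-0.02,0,0.45,0,0,-0.02,0,0.6,0,0,-0.02,0,0.7,0,0,-0.02,0,0.7,0,0,-0.02,0,0.7]'

```text
time: 9.25
ee_pos: [0.5011, 0.1432, 0.0808]
tool_rot: [-3.118, -0.385, 0.0]
force: [-0.6, 0.9, -0.6]
opening: 0.704
gripper_force: 0.0
```

Call:
step_arm --series '[0,0,-0.4,0,0.7,0,0,-1,0,0.7,0,0,-2,0,0.7,0,0,-3.2,0,0.7,0,0,-4,0,0.7,0,0,-4,0,0.7,0,0,-4,0,0.7]'

```text
time: 9.95
ee_pos: [0.5014, 0.1431, 0.2411]
tool_rot: [3.118, 0.385, 0.002]
force: [-0.2, -0.2, -1.0]
opening: 0.694
gripper_force: 0.0
```

```bash
python3 -c "
from h import *
to((.5006,.143,.082),-76.3)
s=snap('scene');a=s['image'][120:290,330:500]
print([proj(s,(.5006,.143,z)).round(1) for z in(.082,.116)])
cv2.imwrite('pics/end.png',cv2.resize(a,(600,600),interpolation=cv2.INTER_CUBIC)[:,:,::-1])
"
```

```text
t 9.95 pos [0.5014 0.1431 0.2411] yaw_y -75.9 z [ 0.001 -0.    -1.   ] q [ 0.17  0.14 -0.59  1.69  0.08  1.33 -1.75] F [-0.2 -0.2 -1. ] op 0.694 | units [-2.300e-02 -3.000e-03  3.976e+00] 0.05
[array([423.7, 192.9]), array([426.9, 179.5])]
```

View pics/end.png

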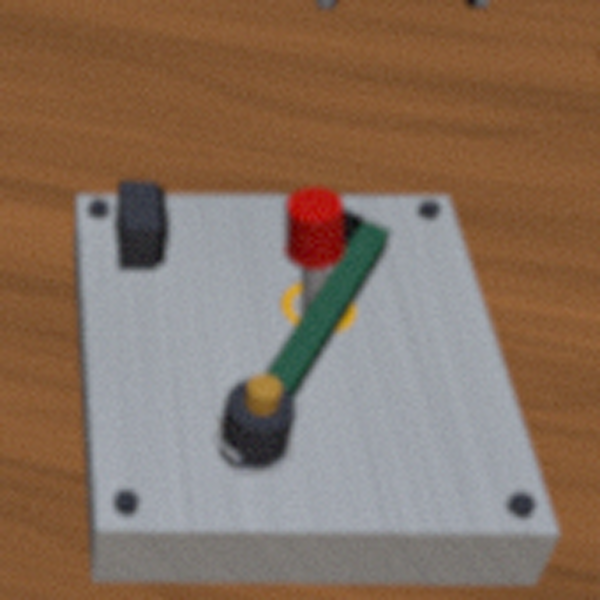

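The pin's knob at (315,228) stands seated, leaning slightly in its clearance. It holds the arm open past the ring (320,308), and the robot is clear.

```bash
python3 -c "
from h import *
print(job.sign_off())"
```

```text
the job is handed in; nothing more can be done
None
```

The red pin is seated on the floor of the yellow-ringed hole and holds the green arm open; the gripper has let go and is clear, and I handed the job in at about 10 s of the 37 s allowed (no verdict came back).

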